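# Snap the sprung hand rest over and prove it

## Task

Get the hand rest ready for microscope work: push its padded bar away from the robot, past the over-centre point, until the springs snap it onto its far stop. Then lean on the bar against that stop, steadily and with about one kilo's weight (10 N) for about a second, to prove that it holds, and let go. Never push on it with more than two and a half kilos' weight (25 N), and leave the cup, the jar and the tooth model where they stand.

Things in the scene. Friction and masses are not known exactly. Their poses are not given: they have to be found in the camera images.
- base: White steel foot of the hand rest, fixed to the table: plate 150 (x) by 200 (y) by 12 mm thick with two upright cheeks, 8 mm thick and up to 58 mm high, at y = +-88 mm. Origin: centre of its underside, on the table. Its x axis points the way the rest has to be pushed, its y axis runs along the bar.
- hinge (a point): Middle of the rest's hinge line, 42 mm straight above the origin of the base; the line runs along the base's y. Two springs and the weight resist with about 0.85 Nm at 0 rad, none at 0.84. The rubber bar grips (friction about 0.6): pushed level it rolls up the fingers, drags on them and wedges past 25 N; rise with it along its arc and some 10 N do.
- rest (a joint): Swing of the rest about the hinge line. 0: folded on the near stop, arms leaning 0.84 rad (48 degrees) from the vertical to the base's -x. It grows as the rest swings to +x. 0.84: arms upright, about the over-centre point; below it the springs pull the rest back to 0, beyond it they throw it onto the rigid far stop at 1.40 (arms leaning 0.56 rad to +x).
- arms (a point): Point midway between the rest's two flat arms (14 by 7 mm, at y = +-74 mm), 60 mm from the hinge line; only the springs, at y = +-60 mm, lie between. The arms carry a black rubber bar, 30 mm thick, 160 mm long along y. Its axis lies 115 mm from the hinge line plus 0 to 16 mm: it was pulled out on its rods by a fixed amount that is not reported; find it by touch or sight.
- cup: Pale green open cup, 72 mm wide, 85 mm high; origin at the centre of its underside. To be left alone.
- jar: White jar, 44 mm wide, 55 mm high; origin at the centre of its underside. To be left alone.
- model: Cream tooth model, a block 50 by 66 mm and 16 mm high with a horseshoe of teeth up to 25 mm; origin at the centre of its underside. To be left alone.

How it is judged:
On the way, in this order (a step that is already met when the one before it is completed fails the run):
1. the rest has been pushed past its over-centre point (value of joint rest above 0.95 rad).
2. the rest, on its far stop, is leaned on with more than 5 N for 0.6 s on end (value of joint rest above 1.36 rad and contact force between the fingers and rest above 5 N), for 0.6 s.
At the end, for the whole second after the job is handed in: The rest lies still on its far stop (joint above 1.36 rad), having been leaned on there with 5 to 25 N for 0.6 s; cup, jar and tooth model are within 20 mm of where they stood (value of joint rest above 1.36 rad and velocity of joint rest between -0.05 and 0.05 rad/s and distance of each of cup, jar, model from where it was at the start of the episode below 0.02 m); the robot touches nothing.
It fails at once if the rest is pushed with more than 25 N (contact force between any of the fingers, the arm and rest above 25 N).
It fails at once if the cup, jar or tooth model is shifted by more than 20 mm (distance of any of cup, jar, model from where it was at the start of the episode above 0.02 m).
It also fails if it takes over 61 s, if anything falls off the work surface, if the arm or the gripper's body presses on something with over 40 N, if the wrist force passes 120 N, or if a joint passes its speed limit or range.

## Robot

A 7-joint arm with a two-finger parallel gripper is mounted at the origin on the work surface. World frame = base frame: x ahead of the robot, y to its left, z up, the work surface at z = 0. Lengths are in m, angles in rad, forces in N, time in s.
With the tool pointing down it reaches from about 0.35 to 0.775 m from the base axis. Payload 3.1 kg.
Tool frame: the origin (TCP) lies on the centre line of the jaws, within the pads' length; the fingertips stand 14 mm ahead of it and the grasp point (between the pads) lies 5 mm behind it (env.tip_extent is the distance from the TCP to the fingertips, in m); y points along the fingers, x is the direction in which the jaws open and shut, and the axes are right-handed (so a half turn about y gives the same grasp; the last joint's range is limited). The gripper opens to 85 mm and grips with 20 to 120 N. Pads are 22 mm wide; open, the fingers measure 114 mm over their backs; the gripper's body (76 mm by 85 mm) begins 54 mm behind the grasp point. The pads swing forward as they close: fully open they stand 13 mm farther back than shut.
Start: joints at [1.272, 0.311, 0.014, 1.512, -0.004, 1.319, -0.027], TCP at [0.14, -0.532, 0.245] pointing down, gripper open.
Joint ranges: [-2.7, 2.7], [-0.3, 1.91], [-1.27, 1.3], [0.12, 2.57], [-1.44, 4.58], [0.2, 2.03], [-3.05, 3.05]. Speed limits (rad/s): [2.79, 2.79, 3.14, 3.14, 3.14, 3.14, 3.14].

## Interface

Orientations are given as a unit quaternion [w, x, y, z].
In Python, from bench import env, camera, search_frame gives the robot as it stands.
- The arm moves only by the shell command python3 -m crank 'ROWS' [FORCE]. ROWS is JSON, a list of rows, each an object of numbers: "tx", "ty", "tz": the shift along the world's x, y, z in cm; "wx", "wy", "wz": the turn, a rotation vector about the world's x, y, z in rad; "fingers": the opening, from 0 (shut) to 1 (fully open). A call has 1 to 20 rows; each row is the pose to reach, as a shift and turn from the pose commanded when the call began; what a row does not reach only later rows make up. A row lasts 1/12 s, in which the tool goes at most 41.7 mm and 7.16 degrees, less where a joint would pass 70% of its speed; a pose out of reach is approached as far as the arm can. A call with a gripper value outside its range is refused whole. The fingers move at their own pace and stop on an object; FORCE is the grip in N (left out, the last holds). Time passes only in rows, so rows that repeat a pose let the fingers close. It gives the time, the measured TCP pose, the force and the opening at its end, in the units of the state.
- env.observe(): the state, without advancing time (a new reading comes with each control period).
- camera(name): name is "side" or "top"; returns a dict with "frame" (384x512x3 uint8, red, green, blue), "camera_matrix" (3x3 intrinsics, pixels), "rvec" (rotation vector, rad) and "tvec" (3), from world to camera coordinates, as OpenCV has them. Camera axes: x right, y down, z forward; pixel columns grow to the right and rows downward; lengths in m; the calibration is good to about 2 mm. A picture is of the moment at which its call begins. There is no depth.
- env.job_done(): hands the job in, once; it reports no verdict.
Trained networks look in the newest picture that a camera, given by its name, has taken for a name from the list of things; names that differ only in an ending like _2 or _b are one class to them, and where a whole thing is asked for, a point or a joint stands for the part that bears it (a point fixed in the world has none). Each returns a list of dicts, best first, with "score" (0 to 1); they miss things now and then, are a little off and sometimes report something else, mostly with a low value. They report only what shows in the picture. A call takes as long as a camera call.
- search_frame(label, camera): "location" ([column, row] in pixels, amid what is visible of it).
The state is a dict: "time": time; "qpos": joint angles; "dq": joint speeds; "effort": joint torques, N m; "position": TCP position; "orientation": TCP orientation; "wrist_force": force on the tool from outside, world axes, zero at the start; "ft_torque": the same for the moment, N m; "finger_gap": opening from 0.0 (shut) to 1.0 (fully open).
Only numpy, scipy, OpenCV 4.12 (cv2) and the standard library are available. Lean on these libraries where they do the work, as an engineer would, in place of code of your own. Each camera call takes 0.05 s, during which the arm holds its last target. There are 200 camera calls.

## Working session

There is one attempt and no reset: what is moved stays moved. The work goes in short steps, Python scripts to look and compute and a shell command to move; the robot and the scene stay as the last step left them, time stands still between calls to the robot, and variables do not carry over. Pictures are saved under pics/ and viewed, about 8 in all and at most 12, crops included, and the job is handed in when it is done.

```bash
ls; mkdir -p pics; python3 - <<'E'
from bench import env,camera,search_frame
import cv2,numpy as np
o=env.observe();print({k:np.round(v,3).tolist() for k,v in o.items()}, env.tip_extent)
for n in("side","top"):
    c=camera(n);cv2.imwrite(f"pics/{n}0.png",c["frame"][:,:,::-1])
    print(n,c["camera_matrix"].tolist(),c["rvec"],c["tvec"])
    for l in("base","hinge","rest","arms","cup","jar","model"):
        print(l,[(np.round(d["location"],1).tolist(),round(d["score"],2)) for d in search_frame(l,n)[:3]])
E
```

```text
pics
{'time': 0.0, 'qpos': [1.272, 0.312, 0.014, 1.513, -0.004, 1.319, -0.027], 'dq': [-0.001, 0.001, 0.002, 0.001, -0.0, 0.001, 0.001], 'effort': [0.0, -37.991, 0.146, -23.059, 0.012, 0.014, -0.0], 'position': [0.14, -0.531, 0.244], 'orientation': [0.56, -0.559, 0.433, -0.431], 'wrist_force': [-0.671, 0.451, 0.045], 'ft_torque': [-0.014, -0.03, 0.001], 'finger_gap': 0.997} 0.014
side [[375.36948691233516, 0.0, 256.66809103617385], [0.0, 375.36948691233516, 189.47737477797006], [0.0, 0.0, 1.0]] [ 0.70610155 -2.48304813  1.32862692] [0.52642694 0.24112758 0.70698516]
base [([251.0, 221.5], 0.91)]
hinge [([251.9, 223.6], 0.72)]
rest [([265.2, 210.0], 0.71)]
arms [([266.0, 207.6], 0.69)]
cup [([159.2, 234.6], 0.75)]
jar [([307.7, 196.1], 0.88), ([266.2, 208.8], 0.62)]
model [([282.3, 176.8], 0.86)]
top [[376.9728989912313, 0.0, 252.9110926048436], [0.0, 376.9728989912313, 191.90072489475168], [0.0, 0.0, 1.0]] [ 2.1792159  -2.17093396  0.04119374] [0.04932646 0.59493397 0.88356047]
base [([242.8, 196.5], 0.9)]
hinge [([245.5, 195.9], 0.98), ([317.4, 221.7], 0.67)]
rest [([238.6, 218.9], 0.93)]
arms [([233.8, 219.0], 0.74)]
cup [([173.3, 136.4], 0.63)]
jar [([317.3, 223.3], 0.56)]
model [([334.2, 178.4], 0.62)]
```

```bash
python3 -c "
import cv2,numpy as np
a=cv2.imread('pics/side0.png');b=cv2.imread('pics/top0.png')
print(a.shape)"
```

```text
(384, 512, 3)
```

View pics/side0.png

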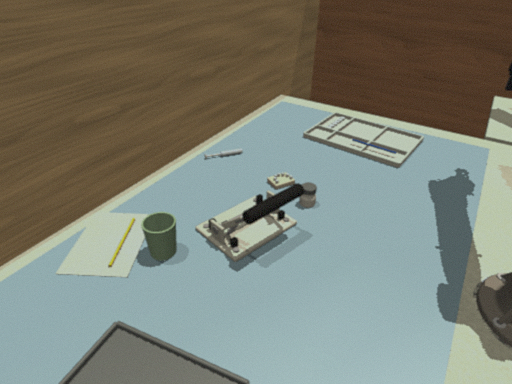

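View pics/top0.png

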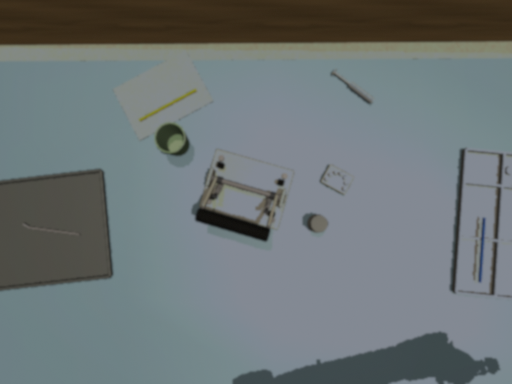

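The side view shows the rest at about (250,222), the bar from (247,216) to (302,190), the cup at (160,236), the jar at (308,195) and the tooth model at (281,180). The top view shows the plate at about (245,195), with the black bar from (198,214) to (270,232). I'll enlarge the rest in both views to get its corners.

```bash
python3 -c "
import cv2,numpy as np
a=cv2.imread('pics/side0.png')[170:270,190:320];b=cv2.imread('pics/top0.png')[140:250,185:305]
f=lambda i:cv2.resize(i,None,fx=5,fy=5,interpolation=cv2.INTER_CUBIC)
def g(i,c0,r0):
    i=cv2.convertScaleAbs(f(i),alpha=1.3)
    for k in range(0,i.shape[1],50): cv2.putText(i,str(c0+k//5),(k,8),0,.3,(0,0,255));cv2.line(i,(k,10),(k,14),(0,0,255))
    for k in range(0,i.shape[0],50): cv2.putText(i,str(r0+k//5),(0,k+4),0,.3,(0,0,255));cv2.line(i,(22,k),(26,k),(0,0,255))
    return i
cv2.imwrite('pics/sc.png',g(a,190,170));cv2.imwrite('pics/tc.png',g(b,185,140))"
```

```text
(no output)
```

View pics/sc.png

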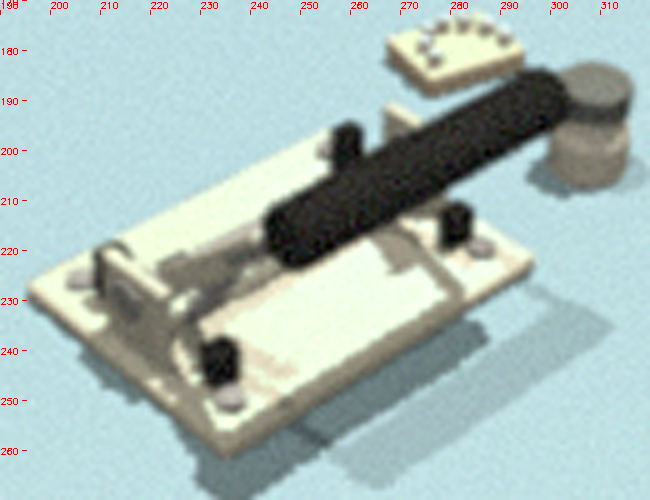

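View pics/tc.png

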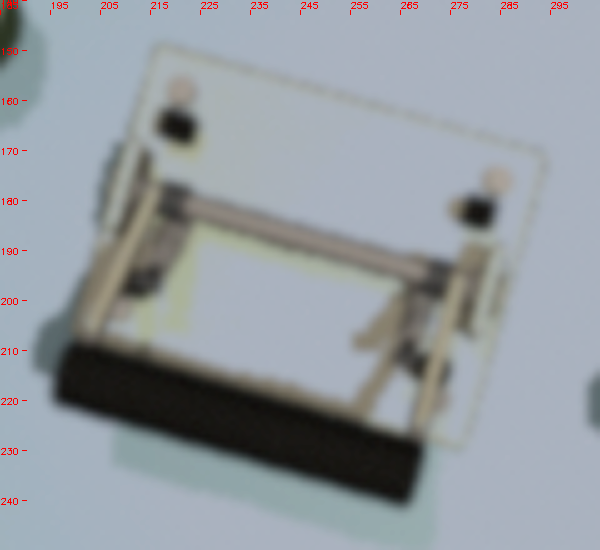

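The side crop gives the plate's top corners at about (196,228), (235,259) and (296,222), and the bar's axis from about (248,217) to (300,189). The top crop gives corners at about (216,149), (294,171) and (277,229), and the bar's axis from (197,214) to (268,234). I'll fit the pose next.

```bash
cat > h.py <<'E'
from bench import env,camera,search_frame
import cv2,numpy as np
from scipy.optimize import least_squares
from scipy.spatial.transform import Rotation as R
def proj(c,P): return cv2.projectPoints(np.float64(P).reshape(-1,1,3),c["rvec"],c["tvec"],c["camera_matrix"],None)[0].reshape(-1,2)
def w(p,L):
    x,y,a=p[:3];L=np.atleast_2d(L);c,s=np.cos(a),np.sin(a)
    return np.c_[x+c*L[:,0]-s*L[:,1],y+s*L[:,0]+c*L[:,1],L[:,2]]
E
python3 - <<'E'
from h import *
cs,ct=camera("side"),camera("top")
c=lambda i,j:[.075*i,.1*j,.012]
Lt=[c(1,1),c(1,-1),c(-1,-1)];It=np.array([[216,149],[294,171],[277.4,229.4]])
# side camera looks from +? : choose assignment by best residual
Is=np.array([[195.6,228],[235,259.4],[296.4,222.4]])
At=np.array([[197.4,214],[268.2,234.2]]);As=np.array([[248,216.8],[299.6,189.2]])
def line(I,A):
    d=(A[1]-A[0])/np.linalg.norm(A[1]-A[0]);return (I-A[0])@np.array([-d[1],d[0]])
for Ls in ([c(1,1),c(-1,1),c(-1,-1)],[c(-1,-1),c(1,-1),c(1,1)],[c(-1,1),c(-1,-1),c(1,-1)]):
    def f(p):
        r=p[3];b=[[-r*np.sin(.84),s*.08,.042+r*np.cos(.84)] for s in(1,-1)]
        return np.r_[(proj(ct,w(p,Lt))-It).ravel(),(proj(cs,w(p,Ls))-Is).ravel(),line(proj(ct,w(p,b)),At),line(proj(cs,w(p,b)),As)]
    s=least_squares(f,[.55,0,-.3,.12]);print(np.round(s.x,4),np.round(s.fun,1))
    if s.cost<60:
        p=s.x;np.save("p.npy",p)
o=env.observe();r=R.from_quat(np.roll(o["orientation"],-1));print(r.as_matrix().round(3))
for n,z,px in(("cup",.04,(173.3,136.4)),("jar",.03,(317.3,223.3)),("model",.01,(334,178))):
    s=least_squares(lambda q:(proj(ct,[[q[0],q[1],z]])[0]-px),[.5,0]);print(n,s.x.round(3))
th=np.linspace(0,1.4,8);print(w(p,np.c_[p[3]*np.sin(th-.84),0*th,.042+p[3]*np.cos(th-.84)]).round(3))
E
```

```text
[ 0.602   0.0692 -0.2758  0.1145] [-1.  -0.6  0.  -0.3 -0.3  1.1 -1.3 -1.7  0.1  0.4  1.3 -1.7 -0.2  0.1
  0.8 -0.2]
[0.5873 0.0657 0.1423 0.1031] [-13.7  21.4 -10.3 -12.1  15.3  -9.1  99.9 -18.4   6.9 -63.8 -91.9  19.4
  14.  -16.1  14.   -8.7]
[ 0.6239  0.0887 -0.6378  0.1423] [  7.6 -17.7  -4.6   8.9 -25.2   0.4   6.9  27.9  50.9 -25.4 -35.4 -23.3
 -14.5  13.1 -16.9   3.2]
[[ 0.254 -0.     0.967]
 [-0.967 -0.     0.254]
 [-0.    -1.    -0.   ]]
cup [0.725 0.241]
jar [ 0.521 -0.1  ]
model [ 0.63  -0.144]
[[0.52  0.092 0.118]
 [0.536 0.088 0.134]
 [0.555 0.082 0.146]
 [0.576 0.077 0.153]
 [0.598 0.07  0.156]
 [0.62  0.064 0.155]
 [0.641 0.058 0.149]
 [0.661 0.053 0.139]]
```

```bash
python3 -m crank '[{"tx":26,"ty":23,"tz":0,"wz":-0.25,"fingers":0},{"tx":26,"ty":23,"tz":0,"wz":-0.25,"fingers":0},{"tx":26,"ty":23,"tz":0,"wz":-0.25,"fingers":0},{"tx":26,"ty":23,"tz":0,"wz":-0.25,"fingers":0},{"tx":26,"ty":23,"tz":0,"wz":-0.25,"fingers":0},{"tx":26,"ty":23,"tz":0,"wz":-0.25,"fingers":0},{"tx":26,"ty":23,"tz":0,"wz":-0.25,"fingers":0},{"tx":26,"ty":23,"tz":0,"wz":-0.25,"fingers":0},{"tx":26,"ty":23,"tz":0,"wz":-0.25,"fingers":0},{"tx":31.8,"ty":64.1,"tz":-3,"wz":-0.533,"fingers":0},{"tx":31.8,"ty":64.1,"tz":-3,"wz":-0.533,"fingers":0},{"tx":31.8,"ty":64.1,"tz":-3,"wz":-0.533,"fingers":0},{"tx":31.8,"ty":64.1,"tz":-3,"wz":-0.533,"fingers":0},{"tx":31.8,"ty":64.1,"tz":-3,"wz":-0.533,"fingers":0},{"tx":31.8,"ty":64.1,"tz":-3,"wz":-0.533,"fingers":0},{"tx":31.8,"ty":64.1,"tz":-3,"wz":-0.533,"fingers":0},{"tx":31.8,"ty":64.1,"tz":-3,"wz":-0.533,"fingers":0},{"tx":31.8,"ty":64.1,"tz":-3,"wz":-0.533,"fingers":0},{"tx":31.8,"ty":64.1,"tz":-3,"wz":-0.533,"fingers":0},{"tx":31.8,"ty":64.1,"tz":-3,"wz":-0.533,"fingers":0}]' 20
cat > st.py <<'E'
from h import *
p=np.load("p.npy");o=env.observe()
q=o["position"];d=np.array([q[0]-p[0],q[1]-p[1]]);c,s=np.cos(p[2]),np.sin(p[2])
B=np.array([[c,s],[-s,c]])
M=R.from_quat(np.roll(o["orientation"],-1)).as_matrix()
print("t",round(o["time"],2),"local",(B@d).round(4),round(q[2],4),"F local",(B@o["wrist_force"][:2]).round(2),round(o["wrist_force"][2],2),"gap",round(o["finger_gap"],3))
print("pointing local",(B@M[:2,1]).round(3),M[2,1].round(3),"open axis",(B@M[:2,0]).round(3),M[2,0].round(3),"q",np.round(o["qpos"],2).tolist())
E
python3 st.py
```

```text
t 0.9 local [-0.2812 -0.7043] 0.2453 F local [0.25 0.59] 0.07 gap 0.997
pointing local [-0. -0.] -1.0 open axis [ 0.508 -0.861] -0.0 q [1.27, 0.31, 0.01, 1.51, -0.0, 1.32, -0.03]invalid input at $[0]: expected keys tx, ty, tz, wx, wy, wz, fingers
```

```bash
python3 -m crank '[{"tx":26,"ty":23,"tz":0,"wx":0,"wy":0,"wz":-0.25,"fingers":0},{"tx":26,"ty":23,"tz":0,"wx":0,"wy":0,"wz":-0.25,"fingers":0},{"tx":26,"ty":23,"tz":0,"wx":0,"wy":0,"wz":-0.25,"fingers":0},{"tx":26,"ty":23,"tz":0,"wx":0,"wy":0,"wz":-0.25,"fingers":0},{"tx":26,"ty":23,"tz":0,"wx":0,"wy":0,"wz":-0.25,"fingers":0},{"tx":26,"ty":23,"tz":0,"wx":0,"wy":0,"wz":-0.25,"fingers":0},{"tx":26,"ty":23,"tz":0,"wx":0,"wy":0,"wz":-0.25,"fingers":0},{"tx":26,"ty":23,"tz":0,"wx":0,"wy":0,"wz":-0.25,"fingers":0},{"tx":31.8,"ty":64.1,"tz":-3,"wx":0,"wy":0,"wz":-0.533,"fingers":0},{"tx":31.8,"ty":64.1,"tz":-3,"wx":0,"wy":0,"wz":-0.533,"fingers":0},{"tx":31.8,"ty":64.1,"tz":-3,"wx":0,"wy":0,"wz":-0.533,"fingers":0},{"tx":31.8,"ty":64.1,"tz":-3,"wx":0,"wy":0,"wz":-0.533,"fingers":0},{"tx":31.8,"ty":64.1,"tz":-3,"wx":0,"wy":0,"wz":-0.533,"fingers":0},{"tx":31.8,"ty":64.1,"tz":-3,"wx":0,"wy":0,"wz":-0.533,"fingers":0},{"tx":31.8,"ty":64.1,"tz":-3,"wx":0,"wy":0,"wz":-0.533,"fingers":0},{"tx":31.8,"ty":64.1,"tz":-3,"wx":0,"wy":0,"wz":-0.533,"fingers":0},{"tx":31.8,"ty":64.1,"tz":-3,"wx":0,"wy":0,"wz":-0.533,"fingers":0},{"tx":31.8,"ty":64.1,"tz":-3,"wx":0,"wy":0,"wz":-0.533,"fingers":0},{"tx":31.8,"ty":64.1,"tz":-3,"wx":0,"wy":0,"wz":-0.533,"fingers":0},{"tx":31.8,"ty":64.1,"tz":-3,"wx":0,"wy":0,"wz":-0.533,"fingers":0}]' 20
python3 st.py
```

```text
time: 2.57
position: [0.4572, 0.1167, 0.2155]
orientation: [0.431, -0.428, 0.563, -0.56]
wrist_force: [-0.3, -0.5, 0.5]
finger_gap: -0.003
t 2.57 local [-0.1523  0.0063] 0.2155 F local [-0.15 -0.61] 0.49 gap -0.003
pointing local [-0.001  0.005] -1.0 open axis [ 0.011 -1.   ] -0.005 q [0.16, 0.21, -0.52, 1.75, 0.1, 1.21, -2.22]
```

```bash
python3 -m crank '[{"tx":0,"ty":0,"tz":-2,"wx":-0.19,"wy":-0.673,"wz":0,"fingers":0},{"tx":0,"ty":0,"tz":-2,"wx":-0.19,"wy":-0.673,"wz":0,"fingers":0},{"tx":0,"ty":0,"tz":-2,"wx":-0.19,"wy":-0.673,"wz":0,"fingers":0},{"tx":0,"ty":0,"tz":-2,"wx":-0.19,"wy":-0.673,"wz":0,"fingers":0},{"tx":0,"ty":0,"tz":-4,"wx":-0.19,"wy":-0.673,"wz":0,"fingers":0},{"tx":0,"ty":0,"tz":-6,"wx":-0.19,"wy":-0.673,"wz":0,"fingers":0},{"tx":0.5,"ty":-0.1,"tz":-9,"wx":-0.19,"wy":-0.673,"wz":0,"fingers":0},{"tx":1,"ty":-0.3,"tz":-11,"wx":-0.19,"wy":-0.673,"wz":0,"fingers":0},{"tx":1.9,"ty":-0.5,"tz":-12.8,"wx":-0.19,"wy":-0.673,"wz":0,"fingers":0},{"tx":1.9,"ty":-0.5,"tz":-12.8,"wx":-0.19,"wy":-0.673,"wz":0,"fingers":0},{"tx":1.9,"ty":-0.5,"tz":-12.8,"wx":-0.19,"wy":-0.673,"wz":0,"fingers":0},{"tx":1.9,"ty":-0.5,"tz":-12.8,"wx":-0.19,"wy":-0.673,"wz":0,"fingers":0}]'
python3 st.py; python3 -c "
from h import *
f=camera('side')['frame'][130:290,150:340,::-1];cv2.imwrite('pics/s2.png',cv2.resize(f,None,fx=4,fy=3.5))"
```

```text
time: 3.57
position: [0.44, 0.0725, 0.153]
orientation: [-0.55, 0.257, -0.345, 0.716]
wrist_force: [0.1, 0.5, -0.2]
finger_gap: 0.003
t 3.57 local [-0.1568 -0.0409] 0.153 F local [-0.02  0.48] -0.17 gap 0.003
pointing local [0.63  0.016] -0.777 open axis [ 0.01 -1.  ] -0.012 q [0.83, -0.16, -1.27, 2.4, 0.84, 0.37, -3.05]
```

View pics/s2.png

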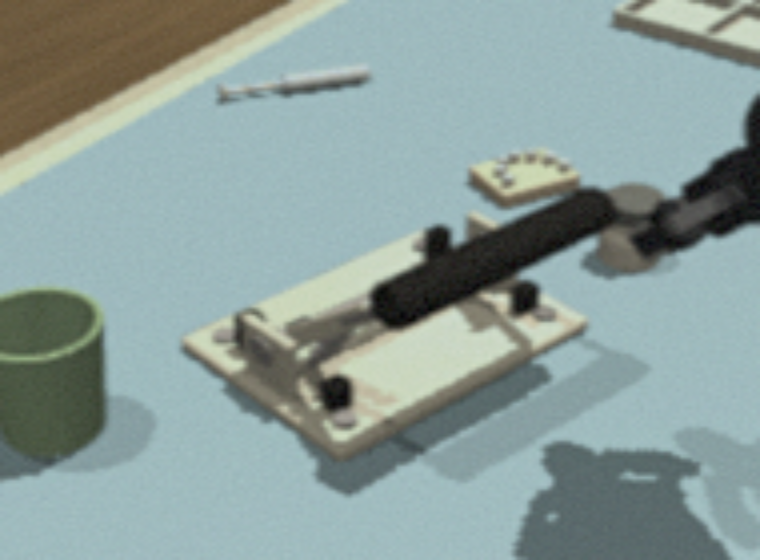

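The picture shows the gripper at right, about (700,200) in the crop. It sits clear of the bar but off target, with j3 and j7 on their limits. I'll back out, untilt, and use the half-turned grasp with less tilt.

```bash
python3 -m crank '[{"tx":0,"ty":0,"tz":6,"wx":0.185,"wy":0.655,"wz":0,"fingers":0},{"tx":0,"ty":0,"tz":10,"wx":0.185,"wy":0.655,"wz":0,"fingers":0},{"tx":0,"ty":2,"tz":10,"wx":0.185,"wy":0.655,"wz":0,"fingers":0},{"tx":3,"ty":4,"tz":10,"wx":0.185,"wy":0.655,"wz":0,"fingers":0},{"tx":3,"ty":4,"tz":10,"wx":0.185,"wy":0.655,"wz":0,"fingers":0},{"tx":3,"ty":4,"tz":10,"wx":0.185,"wy":0.655,"wz":0,"fingers":0},{"tx":3,"ty":4,"tz":10,"wx":0.185,"wy":0.655,"wz":0,"fingers":0},{"tx":3,"ty":4,"tz":10,"wx":0.185,"wy":0.655,"wz":0,"fingers":0},{"tx":3,"ty":4,"tz":10,"wx":0.185,"wy":0.655,"wz":0,"fingers":0}]'; python3 st.py
python3 -m crank '[{"tx":0,"ty":0,"tz":0,"wx":0,"wy":0,"wz":1.5,"fingers":0},{"tx":0,"ty":0,"tz":0,"wx":0,"wy":0,"wz":1.5,"fingers":0},{"tx":0,"ty":0,"tz":0,"wx":0,"wy":0,"wz":1.5,"fingers":0},{"tx":0,"ty":0,"tz":0,"wx":0,"wy":0,"wz":1.5,"fingers":0},{"tx":0,"ty":0,"tz":0,"wx":0,"wy":0,"wz":1.5,"fingers":0},{"tx":0,"ty":0,"tz":0,"wx":0,"wy":0,"wz":1.5,"fingers":0},{"tx":0,"ty":0,"tz":0,"wx":0,"wy":0,"wz":1.5,"fingers":0},{"tx":0,"ty":0,"tz":0,"wx":0,"wy":0,"wz":1.5,"fingers":0},{"tx":0,"ty":0,"tz":0,"wx":0,"wy":0,"wz":1.5,"fingers":0},{"tx":0,"ty":0,"tz":0,"wx":0,"wy":0,"wz":1.5,"fingers":0},{"tx":0,"ty":0,"tz":0,"wx":0,"wy":0,"wz":1.5,"fingers":0},{"tx":0,"ty":0,"tz":0,"wx":0,"wy":0,"wz":1.5,"fingers":0},{"tx":0,"ty":0,"tz":0,"wx":0,"wy":0,"wz":1.5,"fingers":0}]'; python3 st.py
```

```text
time: 4.37
position: [0.4743, 0.1153, 0.2534]
orientation: [0.433, -0.421, 0.569, -0.558]
wrist_force: [0.5, -0.4, -1.0]
finger_gap: 0.002
t 4.37 local [-0.1354  0.0096] 0.2534 F local [ 0.59 -0.25] -0.97 gap 0.002
pointing local [-0.001  0.023] -1.0 open axis [ 0.001 -1.   ] -0.023 q [0.39, 0.25, -0.79, 1.65, 0.16, 1.31, -2.27]
time: 5.45
position: [0.4697, 0.1177, 0.2539]
orientation: [0.699, -0.695, 0.125, -0.112]
wrist_force: [-0.7, -0.8, 0.5]
finger_gap: 0.001
t 5.45 local [-0.1405  0.0107] 0.2539 F local [-0.46 -0.96] 0.51 gap 0.001
pointing local [-0.018  0.003] -1.0 open axis [ 0.998 -0.061] -0.019 q [0.57, 0.35, -1.08, 1.63, 0.3, 1.37, -0.89]
```

```bash
python3 -m crank '[{"tx":0,"ty":-20,"tz":0,"wx":0,"wy":0,"wz":1.63,"fingers":0},{"tx":0,"ty":-20,"tz":0,"wx":0,"wy":0,"wz":1.63,"fingers":0},{"tx":0,"ty":-20,"tz":0,"wx":0,"wy":0,"wz":1.63,"fingers":0},{"tx":0,"ty":-20,"tz":0,"wx":0,"wy":0,"wz":1.63,"fingers":0},{"tx":-10,"ty":-45,"tz":0,"wx":0,"wy":0,"wz":1.63,"fingers":0},{"tx":-10,"ty":-45,"tz":0,"wx":0,"wy":0,"wz":1.63,"fingers":0},{"tx":-10,"ty":-45,"tz":0,"wx":0,"wy":0,"wz":1.63,"fingers":0},{"tx":-10,"ty":-45,"tz":0,"wx":0,"wy":0,"wz":1.63,"fingers":0},{"tx":-10,"ty":-45,"tz":0,"wx":0,"wy":0,"wz":1.63,"fingers":0},{"tx":-10,"ty":-45,"tz":0,"wx":0,"wy":0,"wz":1.63,"fingers":0},{"tx":-10,"ty":-45,"tz":0,"wx":0,"wy":0,"wz":1.63,"fingers":0},{"tx":-10,"ty":-45,"tz":0,"wx":0,"wy":0,"wz":1.63,"fingers":0},{"tx":-10,"ty":-45,"tz":0,"wx":0,"wy":0,"wz":1.63,"fingers":0},{"tx":-10,"ty":-45,"tz":0,"wx":0,"wy":0,"wz":1.63,"fingers":0},{"tx":-10,"ty":-45,"tz":0,"wx":0,"wy":0,"wz":1.63,"fingers":0}]'; python3 st.py
```

```text
time: 6.7
position: [0.3707, -0.3348, 0.2535]
orientation: [-0.562, 0.57, 0.418, -0.43]
wrist_force: [0.3, -0.2, -0.3]
finger_gap: 0.0
t 6.7 local [-0.1126 -0.4516] 0.2535 F local [ 0.33 -0.1 ] -0.29 gap 0.0
pointing local [-0.001 -0.02 ] -1.0 open axis [0.009 1.   ] -0.02 q [1.59, 0.44, -1.24, 1.61, 0.44, 1.4, 1.59]
```

```bash
python3 -m crank '[{"tx":10,"ty":20,"tz":0,"wx":0,"wy":0,"wz":0,"fingers":0},{"tx":10,"ty":20,"tz":0,"wx":0,"wy":0,"wz":0,"fingers":0},{"tx":10,"ty":20,"tz":0,"wx":0,"wy":0,"wz":0,"fingers":0},{"tx":10,"ty":20,"tz":0,"wx":0,"wy":0,"wz":0,"fingers":0},{"tx":10,"ty":20,"tz":0,"wx":0,"wy":0,"wz":0,"fingers":0},{"tx":10.2,"ty":43.9,"tz":0,"wx":0,"wy":0,"wz":0,"fingers":0},{"tx":10.2,"ty":43.9,"tz":0,"wx":0,"wy":0,"wz":0,"fingers":0},{"tx":10.2,"ty":43.9,"tz":0,"wx":0,"wy":0,"wz":0,"fingers":0},{"tx":10.2,"ty":43.9,"tz":0,"wx":0,"wy":0,"wz":0,"fingers":0},{"tx":10.2,"ty":43.9,"tz":0,"wx":0,"wy":0,"wz":0,"fingers":0},{"tx":10.2,"ty":43.9,"tz":0,"wx":0,"wy":0,"wz":0,"fingers":0},{"tx":10.2,"ty":43.9,"tz":0,"wx":-0.082,"wy":-0.289,"wz":0,"fingers":0},{"tx":10.2,"ty":43.9,"tz":0,"wx":-0.082,"wy":-0.289,"wz":0,"fingers":0},{"tx":10.2,"ty":43.9,"tz":0,"wx":-0.082,"wy":-0.289,"wz":0,"fingers":0},{"tx":10.2,"ty":43.9,"tz":0,"wx":-0.082,"wy":-0.289,"wz":0,"fingers":0},{"tx":10.2,"ty":43.9,"tz":0,"wx":-0.082,"wy":-0.289,"wz":0,"fingers":0},{"tx":10.2,"ty":43.9,"tz":0,"wx":-0.082,"wy":-0.289,"wz":0,"fingers":0}]'; python3 st.py
```

```text
time: 8.12
position: [0.4733, 0.1043, 0.2544]
orientation: [-0.472, 0.649, 0.476, -0.359]
wrist_force: [0.5, -0.4, 0.3]
finger_gap: -0.004
t 8.12 local [-0.1334 -0.0013] 0.2544 F local [ 0.54 -0.22] 0.3 gap -0.004
pointing local [ 0.295 -0.02 ] -0.955 open axis [0.016 1.   ] -0.016 q [0.76, 0.1, -1.22, 1.86, 0.35, 1.06, 0.7]
```

```bash
python3 -m crank '[{"tx":0,"ty":0,"tz":-4,"wx":0,"wy":0,"wz":0,"fingers":0},{"tx":0,"ty":0,"tz":-8,"wx":0,"wy":0,"wz":0,"fingers":0},{"tx":0,"ty":0,"tz":-11,"wx":0,"wy":0,"wz":0,"fingers":0},{"tx":0,"ty":0,"tz":-13,"wx":0,"wy":0,"wz":0,"fingers":0},{"tx":0.2,"ty":0,"tz":-15,"wx":0,"wy":0,"wz":0,"fingers":0},{"tx":0.2,"ty":0,"tz":-15,"wx":0,"wy":0,"wz":0,"fingers":0},{"tx":0.2,"ty":0,"tz":-15,"wx":0,"wy":0,"wz":0,"fingers":0},{"tx":0.2,"ty":0,"tz":-15,"wx":0,"wy":0,"wz":0,"fingers":0}]'; python3 st.py
python3 -c "
from h import *
f=camera('side')['frame'][130:290,150:340,::-1];cv2.imwrite('pics/s3.png',cv2.resize(f,None,fx=4,fy=3.5))"
```

```text
time: 8.78
position: [0.4762, 0.1048, 0.1047]
orientation: [-0.473, 0.648, 0.477, -0.359]
wrist_force: [-0.5, -0.1, 0.6]
finger_gap: 0.004
t 8.78 local [-0.1308  0.    ] 0.1047 F local [-0.43 -0.21] 0.61 gap 0.004
pointing local [ 0.295 -0.018] -0.955 open axis [0.016 1.   ] -0.014 q [0.48, 0.35, -1.03, 2.07, 0.75, 0.81, 0.28]
```

View pics/s3.png

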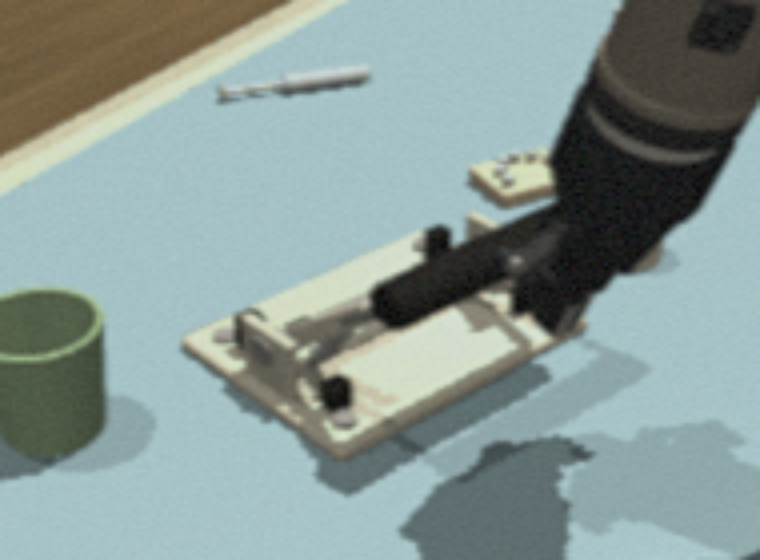

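The gripper, with its fingers shut, stands just short of the bar at about (560,270) in the crop, and nothing else has moved. I'll advance by touch.

```bash
python3 -m crank '[{"tx":0.6,"ty":-0.16,"tz":0.15,"wx":0,"wy":0,"wz":0,"fingers":0},{"tx":1.2,"ty":-0.33,"tz":0.3,"wx":0,"wy":0,"wz":0,"fingers":0},{"tx":1.2,"ty":-0.33,"tz":0.3,"wx":0,"wy":0,"wz":0,"fingers":0},{"tx":1.2,"ty":-0.33,"tz":0.3,"wx":0,"wy":0,"wz":0,"fingers":0}]' >/dev/null; python3 st.py|head -1
python3 -m crank '[{"tx":0.2,"ty":-0.05,"tz":0.05,"wx":0,"wy":0,"wz":0,"fingers":0},{"tx":0.2,"ty":-0.05,"tz":0.05,"wx":0,"wy":0,"wz":0,"fingers":0},{"tx":0.2,"ty":-0.05,"tz":0.05,"wx":0,"wy":0,"wz":0,"fingers":0}]' >/dev/null; python3 st.py|head -1
python3 -m crank '[{"tx":0.2,"ty":-0.05,"tz":0.05,"wx":0,"wy":0,"wz":0,"fingers":0},{"tx":0.2,"ty":-0.05,"tz":0.05,"wx":0,"wy":0,"wz":0,"fingers":0},{"tx":0.2,"ty":-0.05,"tz":0.05,"wx":0,"wy":0,"wz":0,"fingers":0}]' >/dev/null; python3 st.py|head -1
```

```text
t 9.17 local [-0.1184 -0.0008] 0.1076 F local [-0.15 -0.28] -0.31 gap -0.003
t 9.42 local [-0.1176 -0.0008] 0.1072 F local [-0.32 -0.02] -0.57 gap 0.002
t 9.67 local [-0.1154 -0.0006] 0.1077 F local [-0.4  -0.51] -0.02 gap 0.001
```

```bash
for i in 1; do python3 -m crank '[{"tx":0.2,"ty":-0.05,"tz":0.05,"wx":0,"wy":0,"wz":0,"fingers":0},{"tx":0.2,"ty":-0.05,"tz":0.05,"wx":0,"wy":0,"wz":0,"fingers":0},{"tx":0.2,"ty":-0.05,"tz":0.05,"wx":0,"wy":0,"wz":0,"fingers":0}]' >/dev/null; python3 st.py|head -1; done
python3 -m crank '[{"tx":0.1,"ty":-0.03,"tz":0.05,"wx":0,"wy":0,"wz":0,"fingers":0},{"tx":0.1,"ty":-0.03,"tz":0.05,"wx":0,"wy":0,"wz":0,"fingers":0},{"tx":0.1,"ty":-0.03,"tz":0.05,"wx":0,"wy":0,"wz":0,"fingers":0}]' >/dev/null; python3 st.py|head -1
```

```text
t 9.92 local [-0.1133 -0.0005] 0.1082 F local [-0.24  0.4 ] -0.1 gap -0.003
t 10.17 local [-0.1123 -0.0006] 0.1087 F local [ 0.23 -0.22] -0.7 gap 0.001
```

```bash
python3 -m crank '[{"tx":0.1,"ty":-0.03,"tz":0.05,"wx":0,"wy":0,"wz":0,"fingers":0},{"tx":0.1,"ty":-0.03,"tz":0.05,"wx":0,"wy":0,"wz":0,"fingers":0},{"tx":0.1,"ty":-0.03,"tz":0.05,"wx":0,"wy":0,"wz":0,"fingers":0}]' >/dev/null; python3 st.py|head -1
python3 -m crank '[{"tx":0.1,"ty":-0.03,"tz":0.05,"wx":0,"wy":0,"wz":0,"fingers":0},{"tx":0.1,"ty":-0.03,"tz":0.05,"wx":0,"wy":0,"wz":0,"fingers":0},{"tx":0.1,"ty":-0.03,"tz":0.05,"wx":0,"wy":0,"wz":0,"fingers":0}]' >/dev/null; python3 st.py|head -1
python3 -m crank '[{"tx":0.1,"ty":-0.03,"tz":0.1,"wx":0,"wy":0,"wz":0,"fingers":0},{"tx":0.1,"ty":-0.03,"tz":0.1,"wx":0,"wy":0,"wz":0,"fingers":0},{"tx":0.1,"ty":-0.03,"tz":0.1,"wx":0,"wy":0,"wz":0,"fingers":0}]' >/dev/null; python3 st.py|head -1
```

```text
t 10.42 local [-0.1113 -0.0006] 0.1093 F local [ 0.38 -0.1 ] -0.95 gap -0.005
t 10.67 local [-0.1102 -0.0006] 0.1098 F local [-0.47 -0.08] -0.6 gap 0.001
t 10.92 local [-0.1093 -0.0007] 0.1107 F local [-1.12  0.48] -0.44 gap 0.002
```

```bash
python3 -m crank '[{"tx":0.1,"ty":-0.03,"tz":0.1,"wx":0,"wy":0,"wz":0,"fingers":0},{"tx":0.1,"ty":-0.03,"tz":0.1,"wx":0,"wy":0,"wz":0,"fingers":0},{"tx":0.1,"ty":-0.03,"tz":0.1,"wx":0,"wy":0,"wz":0,"fingers":0}]' >/dev/null; python3 st.py|head -1
python3 -m crank '[{"tx":0.1,"ty":-0.03,"tz":0.1,"wx":0,"wy":0,"wz":0,"fingers":0},{"tx":0.1,"ty":-0.03,"tz":0.1,"wx":0,"wy":0,"wz":0,"fingers":0},{"tx":0.1,"ty":-0.03,"tz":0.1,"wx":0,"wy":0,"wz":0,"fingers":0}]' >/dev/null; python3 st.py|head -1
```

```text
t 11.17 local [-0.1093 -0.0008] 0.1111 F local [-2.63 -0.24] -1.92 gap 0.006
t 11.42 local [-0.1088 -0.0009] 0.1117 F local [-5.54  0.25] -3.77 gap 0.001
```

```bash
python3 - <<'E'
from h import *
p=np.load("p.npy");r=.116;b=np.array([-np.sin(p[2]),np.cos(p[2])])
def tcp(th):
    t=.3-th/3;e=np.array([np.cos(t),np.sin(t)]);u=np.array([-np.sin(t),np.cos(t)])
    bar=np.array([r*np.sin(th-.84),.042+r*np.cos(th-.84)])
    s=-.004+.017*(th*2/3);return bar-.026*e+s*u
print(tcp(0))
a=[0]
for th in np.arange(.1,1.11,.1):
    d=(tcp(th)-tcp(0))*100;tilt=th/3
    print(round(th,1),"tx %.2f ty %.2f tz %.2f wx %.3f wy %.3f"%(d[0]*np.cos(p[2]),d[0]*np.sin(p[2]),d[1],tilt*b[0],tilt*b[1]))
E
```

```text
[-0.11003527  0.10792082]
0.1 tx 0.72 ty -0.20 tz 1.01 wx 0.009 wy 0.032
0.2 tx 1.53 ty -0.43 tz 1.94 wx 0.018 wy 0.064
0.3 tx 2.41 ty -0.68 tz 2.78 wx 0.027 wy 0.096
0.4 tx 3.36 ty -0.95 tz 3.52 wx 0.036 wy 0.128
0.5 tx 4.36 ty -1.24 tz 4.16 wx 0.045 wy 0.160
0.6 tx 5.42 ty -1.53 tz 4.69 wx 0.054 wy 0.192
0.7 tx 6.51 ty -1.84 tz 5.11 wx 0.064 wy 0.225
0.8 tx 7.62 ty -2.16 tz 5.42 wx 0.073 wy 0.257
0.9 tx 8.76 ty -2.48 tz 5.61 wx 0.082 wy 0.289
1.0 tx 9.89 ty -2.80 tz 5.68 wx 0.091 wy 0.321
1.1 tx 11.02 ty -3.12 tz 5.64 wx 0.100 wy 0.353
```

```bash
python3 -m crank '[{"tx":0.18,"ty":-0.05,"tz":0.25,"wx":0.002,"wy":0.008,"wz":0,"fingers":0},{"tx":0.36,"ty":-0.1,"tz":0.5,"wx":0.004,"wy":0.016,"wz":0,"fingers":0},{"tx":0.54,"ty":-0.15,"tz":0.76,"wx":0.007,"wy":0.024,"wz":0,"fingers":0},{"tx":0.72,"ty":-0.2,"tz":1.01,"wx":0.009,"wy":0.032,"wz":0,"fingers":0},{"tx":0.72,"ty":-0.2,"tz":1.01,"wx":0.009,"wy":0.032,"wz":0,"fingers":0}]' >/dev/null; python3 st.py
```

```text
t 11.83 local [-0.1007 -0.001 ] 0.1226 F local [-6.38 -0.74] -2.18 gap 0.004
pointing local [ 0.26  -0.021] -0.965 open axis [0.014 1.   ] -0.018 q [0.51, 0.4, -1.04, 1.97, 0.7, 0.9, 0.39]
```

```bash
python3 -m crank '[{"tx":0.27,"ty":-0.08,"tz":0.31,"wx":0.003,"wy":0.011,"wz":0,"fingers":0},{"tx":0.54,"ty":-0.15,"tz":0.62,"wx":0.006,"wy":0.021,"wz":0,"fingers":0},{"tx":0.81,"ty":-0.23,"tz":0.93,"wx":0.009,"wy":0.032,"wz":0,"fingers":0},{"tx":1.1,"ty":-0.31,"tz":1.21,"wx":0.012,"wy":0.043,"wz":0,"fingers":0},{"tx":1.4,"ty":-0.4,"tz":1.49,"wx":0.015,"wy":0.053,"wz":0,"fingers":0},{"tx":1.69,"ty":-0.48,"tz":1.77,"wx":0.018,"wy":0.064,"wz":0,"fingers":0}]' >/dev/null; python3 st.py|head -1
python3 -m crank '[{"tx":0.32,"ty":-0.09,"tz":0.25,"wx":0.003,"wy":0.011,"wz":0,"fingers":0},{"tx":0.63,"ty":-0.18,"tz":0.5,"wx":0.006,"wy":0.021,"wz":0,"fingers":0},{"tx":0.95,"ty":-0.27,"tz":0.74,"wx":0.009,"wy":0.032,"wz":0,"fingers":0},{"tx":0.95,"ty":-0.27,"tz":0.74,"wx":0.009,"wy":0.032,"wz":0,"fingers":0}]' >/dev/null; python3 st.py
```

```text
t 12.33 local [-0.0829 -0.0011] 0.1403 F local [-4.01  0.56] -3.31 gap 0.0
t 12.67 local [-0.0703 -0.001 ] 0.1489 F local [-3.36 -3.03] 0.86 gap -0.003
pointing local [ 0.166 -0.02 ] -0.986 open axis [0.014 1.   ] -0.018 q [0.53, 0.48, -1.05, 1.79, 0.63, 1.07, 0.54]
```

```bash
python3 -m crank '[{"tx":0.33,"ty":-0.1,"tz":0.21,"wx":0.003,"wy":0.011,"wz":0,"fingers":0},{"tx":0.67,"ty":-0.19,"tz":0.43,"wx":0.006,"wy":0.021,"wz":0,"fingers":0},{"tx":1.0,"ty":-0.29,"tz":0.64,"wx":0.009,"wy":0.032,"wz":0,"fingers":0},{"tx":1.35,"ty":-0.39,"tz":0.82,"wx":0.012,"wy":0.043,"wz":0,"fingers":0},{"tx":1.7,"ty":-0.48,"tz":1.0,"wx":0.015,"wy":0.053,"wz":0,"fingers":0},{"tx":2.06,"ty":-0.58,"tz":1.17,"wx":0.018,"wy":0.064,"wz":0,"fingers":0},{"tx":2.4,"ty":-0.68,"tz":1.3,"wx":0.021,"wy":0.075,"wz":0,"fingers":0},{"tx":2.8,"ty":-0.79,"tz":1.45,"wx":0.025,"wy":0.086,"wz":0,"fingers":0},{"tx":3.15,"ty":-0.89,"tz":1.59,"wx":0.028,"wy":0.097,"wz":0,"fingers":0}]' >/dev/null; python3 st.py|head -1
python3 -c "
from h import *
f=camera('side')['frame'][130:290,150:340,::-1];cv2.imwrite('pics/s4.png',cv2.resize(f,None,fx=4,fy=3.5))"
```

```text
t 13.42 local [-0.0384 -0.0006] 0.1642 F local [-0.44 -0.64] -1.87 gap -0.004
```

View pics/s4.png

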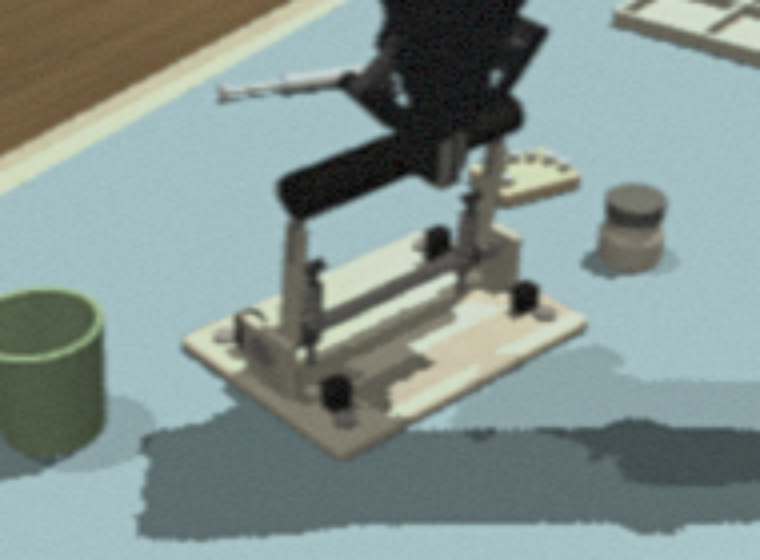

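The arms are nearly upright, with the bar running from (300,195) to (510,115) in the crop. The fingertips rest on the bar just above its underside, and the cup and jar haven't moved. I'll push it over centre, coming down slightly.

```bash
python3 -m crank '[{"tx":0.38,"ty":-0.11,"tz":0,"wx":0,"wy":0,"wz":0,"fingers":0},{"tx":0.75,"ty":-0.22,"tz":-0.05,"wx":0,"wy":0,"wz":0,"fingers":0},{"tx":1.1,"ty":-0.32,"tz":-0.1,"wx":0,"wy":0,"wz":0,"fingers":0},{"tx":1.5,"ty":-0.43,"tz":-0.15,"wx":0,"wy":0,"wz":0,"fingers":0},{"tx":1.9,"ty":-0.54,"tz":-0.2,"wx":0,"wy":0,"wz":0,"fingers":0},{"tx":2.25,"ty":-0.64,"tz":-0.3,"wx":0,"wy":0,"wz":0,"fingers":0}]' >/dev/null; python3 st.py|head -1
python3 -m crank '[{"tx":0.38,"ty":-0.11,"tz":-0.1,"wx":0,"wy":0,"wz":0,"fingers":0},{"tx":0.75,"ty":-0.22,"tz":-0.2,"wx":0,"wy":0,"wz":0,"fingers":0},{"tx":1.1,"ty":-0.32,"tz":-0.3,"wx":0,"wy":0,"wz":0,"fingers":0},{"tx":1.5,"ty":-0.43,"tz":-0.4,"wx":0,"wy":0,"wz":0,"fingers":0},{"tx":1.9,"ty":-0.54,"tz":-0.5,"wx":0,"wy":0,"wz":0,"fingers":0},{"tx":2.25,"ty":-0.64,"tz":-0.7,"wx":0,"wy":0,"wz":0,"fingers":0},{"tx":2.25,"ty":-0.64,"tz":-0.7,"wx":0,"wy":0,"wz":0,"fingers":0},{"tx":2.25,"ty":-0.64,"tz":-0.7,"wx":0,"wy":0,"wz":0,"fingers":0}]' >/dev/null; python3 st.py
python3 -c "
from h import *
f=camera('side')['frame'][130:290,150:340,::-1];cv2.imwrite('pics/s5.png',cv2.resize(f,None,fx=4,fy=3.5))"
```

```text
t 13.97 local [-0.0151 -0.0008] 0.1609 F local [-0.07  0.3 ] -1.19 gap -0.001
t 14.63 local [ 0.0073 -0.0008] 0.1535 F local [ 0.31 -0.42] 0.47 gap -0.001
pointing local [ 0.064 -0.02 ] -0.998 open axis [0.01 1.  ] -0.019 q [0.46, 0.67, -0.99, 1.5, 0.64, 1.26, 0.67]
```

View pics/s5.png

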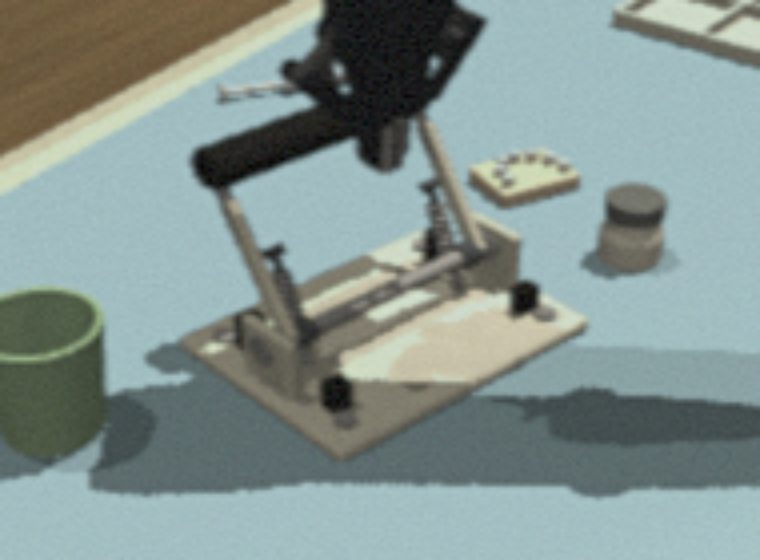

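The bar is over on the far side, running from (205,165) to about (380,115) in the crop, and there is no force on the tool. I'll go lower and close up on it gently.

```bash
python3 -m crank '[{"tx":0.2,"ty":-0.06,"tz":-0.5,"wx":0,"wy":0,"wz":0,"fingers":0},{"tx":0.5,"ty":-0.14,"tz":-1.0,"wx":0,"wy":0,"wz":0,"fingers":0},{"tx":1.0,"ty":-0.28,"tz":-1.5,"wx":0,"wy":0,"wz":0,"fingers":0},{"tx":1.5,"ty":-0.42,"tz":-1.5,"wx":0,"wy":0,"wz":0,"fingers":0},{"tx":2.1,"ty":-0.6,"tz":-1.5,"wx":0,"wy":0,"wz":0,"fingers":0},{"tx":2.1,"ty":-0.6,"tz":-1.5,"wx":0,"wy":0,"wz":0,"fingers":0},{"tx":2.1,"ty":-0.6,"tz":-1.5,"wx":0,"wy":0,"wz":0,"fingers":0}]' >/dev/null; python3 st.py|head -1
python3 -m crank '[{"tx":0.2,"ty":-0.06,"tz":0,"wx":0,"wy":0,"wz":0,"fingers":0},{"tx":0.2,"ty":-0.06,"tz":0,"wx":0,"wy":0,"wz":0,"fingers":0},{"tx":0.2,"ty":-0.06,"tz":0,"wx":0,"wy":0,"wz":0,"fingers":0}]' >/dev/null; python3 st.py|head -1
python3 -m crank '[{"tx":0.2,"ty":-0.06,"tz":0,"wx":0,"wy":0,"wz":0,"fingers":0},{"tx":0.2,"ty":-0.06,"tz":0,"wx":0,"wy":0,"wz":0,"fingers":0},{"tx":0.2,"ty":-0.06,"tz":0,"wx":0,"wy":0,"wz":0,"fingers":0}]' >/dev/null; python3 st.py|head -1
```

```text
t 15.27 local [ 0.0297 -0.0008] 0.1388 F local [-0.05  0.32] 0.49 gap 0.001
t 15.52 local [ 0.0312 -0.0007] 0.139 F local [-0.34 -0.06] 0.23 gap 0.002
t 15.77 local [ 0.0334 -0.0009] 0.1389 F local [-0.74  0.22] 0.48 gap -0.001
```

```bash
python3 -m crank '[{"tx":0.1,"ty":-0.03,"tz":0,"wx":0,"wy":0,"wz":0,"fingers":0},{"tx":0.1,"ty":-0.03,"tz":0,"wx":0,"wy":0,"wz":0,"fingers":0},{"tx":0.1,"ty":-0.03,"tz":0,"wx":0,"wy":0,"wz":0,"fingers":0}]' >/dev/null; python3 st.py|head -1
python3 -m crank '[{"tx":0.1,"ty":-0.03,"tz":0,"wx":0,"wy":0,"wz":0,"fingers":0},{"tx":0.1,"ty":-0.03,"tz":0,"wx":0,"wy":0,"wz":0,"fingers":0},{"tx":0.1,"ty":-0.03,"tz":0,"wx":0,"wy":0,"wz":0,"fingers":0}]' >/dev/null; python3 st.py|head -1
python3 -m crank '[{"tx":0.1,"ty":-0.03,"tz":0,"wx":0,"wy":0,"wz":0,"fingers":0},{"tx":0.1,"ty":-0.03,"tz":0,"wx":0,"wy":0,"wz":0,"fingers":0},{"tx":0.1,"ty":-0.03,"tz":0,"wx":0,"wy":0,"wz":0,"fingers":0}]' >/dev/null; python3 st.py|head -1
```

```text
t 16.02 local [ 0.0344 -0.0009] 0.1388 F local [0.25 0.09] -0.39 gap 0.007
t 16.27 local [ 0.0355 -0.0009] 0.1388 F local [0.14 0.64] 0.56 gap -0.002
t 16.52 local [ 0.0365 -0.0009] 0.1388 F local [-0.37 -0.13] -0.22 gap 0.002
```

```bash
python3 -m crank '[{"tx":0.1,"ty":-0.03,"tz":0,"wx":0,"wy":0,"wz":0,"fingers":0},{"tx":0.1,"ty":-0.03,"tz":0,"wx":0,"wy":0,"wz":0,"fingers":0},{"tx":0.1,"ty":-0.03,"tz":0,"wx":0,"wy":0,"wz":0,"fingers":0}]' >/dev/null; python3 st.py|head -1
python3 -m crank '[{"tx":0.1,"ty":-0.03,"tz":0,"wx":0,"wy":0,"wz":0,"fingers":0},{"tx":0.1,"ty":-0.03,"tz":0,"wx":0,"wy":0,"wz":0,"fingers":0},{"tx":0.1,"ty":-0.03,"tz":0,"wx":0,"wy":0,"wz":0,"fingers":0}]' >/dev/null; python3 st.py|head -1
python3 -m crank '[{"tx":0.1,"ty":-0.03,"tz":0,"wx":0,"wy":0,"wz":0,"fingers":0},{"tx":0.1,"ty":-0.03,"tz":0,"wx":0,"wy":0,"wz":0,"fingers":0},{"tx":0.1,"ty":-0.03,"tz":0,"wx":0,"wy":0,"wz":0,"fingers":0}]' >/dev/null; python3 st.py|head -1
```

```text
t 16.77 local [ 0.0376 -0.0009] 0.1388 F local [0.14 0.47] -0.33 gap 0.004
t 17.02 local [ 0.0386 -0.001 ] 0.1388 F local [-0.13 -0.38] 0.22 gap -0.001
t 17.27 local [ 0.0396 -0.0009] 0.1388 F local [0.35 0.41] 0.14 gap 0.001
```

```bash
python3 -m crank '[{"tx":0.1,"ty":-0.03,"tz":0,"wx":0,"wy":0,"wz":0,"fingers":0},{"tx":0.1,"ty":-0.03,"tz":0,"wx":0,"wy":0,"wz":0,"fingers":0}]' >/dev/null; python3 st.py|head -1
python3 -m crank '[{"tx":0.1,"ty":-0.03,"tz":0,"wx":0,"wy":0,"wz":0,"fingers":0},{"tx":0.1,"ty":-0.03,"tz":0,"wx":0,"wy":0,"wz":0,"fingers":0}]' >/dev/null; python3 st.py|head -1
python3 -m crank '[{"tx":0.1,"ty":-0.03,"tz":0,"wx":0,"wy":0,"wz":0,"fingers":0},{"tx":0.1,"ty":-0.03,"tz":0,"wx":0,"wy":0,"wz":0,"fingers":0}]' >/dev/null; python3 st.py|head -1
```

```text
t 17.43 local [ 0.0397 -0.0009] 0.1387 F local [-2.85 -0.39] 1.46 gap 0.002
t 17.6 local [ 0.0399 -0.0008] 0.1387 F local [-5.26 -1.58] 3.12 gap 0.003
t 17.77 local [ 0.0399 -0.0008] 0.1386 F local [-6.77 -2.09] 3.59 gap -0.002
```

```bash
python3 -m crank '[{"tx":0.1,"ty":-0.02,"tz":0,"wx":0,"wy":0,"wz":0,"fingers":0},{"tx":0.1,"ty":-0.02,"tz":0,"wx":0,"wy":0,"wz":0,"fingers":0},{"tx":0.1,"ty":-0.02,"tz":0,"wx":0,"wy":0,"wz":0,"fingers":0},{"tx":0.1,"ty":-0.02,"tz":0,"wx":0,"wy":0,"wz":0,"fingers":0}]' >/dev/null; python3 st.py|head -1
python3 -m crank '[{"tx":0,"ty":0,"tz":0,"wx":0,"wy":0,"wz":0,"fingers":0},{"tx":0,"ty":0,"tz":0,"wx":0,"wy":0,"wz":0,"fingers":0},{"tx":0,"ty":0,"tz":0,"wx":0,"wy":0,"wz":0,"fingers":0},{"tx":0,"ty":0,"tz":0,"wx":0,"wy":0,"wz":0,"fingers":0},{"tx":0,"ty":0,"tz":0,"wx":0,"wy":0,"wz":0,"fingers":0},{"tx":0,"ty":0,"tz":0,"wx":0,"wy":0,"wz":0,"fingers":0}]' >/dev/null; python3 st.py|head -1
python3 -m crank '[{"tx":0,"ty":0,"tz":0,"wx":0,"wy":0,"wz":0,"fingers":0},{"tx":0,"ty":0,"tz":0,"wx":0,"wy":0,"wz":0,"fingers":0},{"tx":0,"ty":0,"tz":0,"wx":0,"wy":0,"wz":0,"fingers":0},{"tx":0,"ty":0,"tz":0,"wx":0,"wy":0,"wz":0,"fingers":0},{"tx":0,"ty":0,"tz":0,"wx":0,"wy":0,"wz":0,"fingers":0},{"tx":0,"ty":0,"tz":0,"wx":0,"wy":0,"wz":0,"fingers":0}]' >/dev/null; python3 st.py|head -1
```

```text
t 18.1 local [ 0.04   -0.0008] 0.1386 F local [-9.43 -2.07] 5.52 gap 0.0
t 18.6 local [ 0.04   -0.0008] 0.1386 F local [-8.49 -2.8 ] 4.36 gap 0.003
t 19.1 local [ 0.04   -0.0008] 0.1386 F local [-8.84 -1.81] 4.23 gap -0.003
```

It held at about 10 N for over a second. Now I'll let go and back off.

```bash
python3 -m crank '[{"tx":-0.2,"ty":0.06,"tz":0,"wx":0,"wy":0,"wz":0,"fingers":0},{"tx":-0.5,"ty":0.14,"tz":0,"wx":0,"wy":0,"wz":0,"fingers":0},{"tx":-1.5,"ty":0.4,"tz":0,"wx":0,"wy":0,"wz":0,"fingers":0},{"tx":-3,"ty":0.8,"tz":0.5,"wx":0,"wy":0,"wz":0,"fingers":0},{"tx":-5,"ty":1.4,"tz":2,"wx":0,"wy":0,"wz":0,"fingers":0},{"tx":-8,"ty":2.2,"tz":5,"wx":0,"wy":0,"wz":0,"fingers":0},{"tx":-11,"ty":3,"tz":8,"wx":0,"wy":0,"wz":0,"fingers":0},{"tx":-13,"ty":3.6,"tz":10,"wx":0,"wy":0,"wz":0,"fingers":0},{"tx":-13,"ty":3.6,"tz":10,"wx":0,"wy":0,"wz":0,"fingers":0},{"tx":-13,"ty":3.6,"tz":10,"wx":0,"wy":0,"wz":0,"fingers":0},{"tx":-13,"ty":3.6,"tz":10,"wx":0,"wy":0,"wz":0,"fingers":0},{"tx":-13,"ty":3.6,"tz":10,"wx":0,"wy":0,"wz":0,"fingers":0}]' >/dev/null; python3 st.py|head -1
python3 -c "
from h import *
f=camera('side')['frame'][130:290,150:340,::-1];cv2.imwrite('pics/s6.png',cv2.resize(f,None,fx=4,fy=3.5))
for l in('cup','jar','model'): print(l,search_frame(l,'side')[:1])"
```

```text
t 20.1 local [-0.09   -0.0029] 0.2376 F local [-0.1  -0.51] -0.2 gap 0.002
cup [{'location': [160.5, 233.9], 'score': 0.63}]
jar []
model [{'location': [281.8, 178.5], 'score': 0.66}]
```

View pics/s6.png

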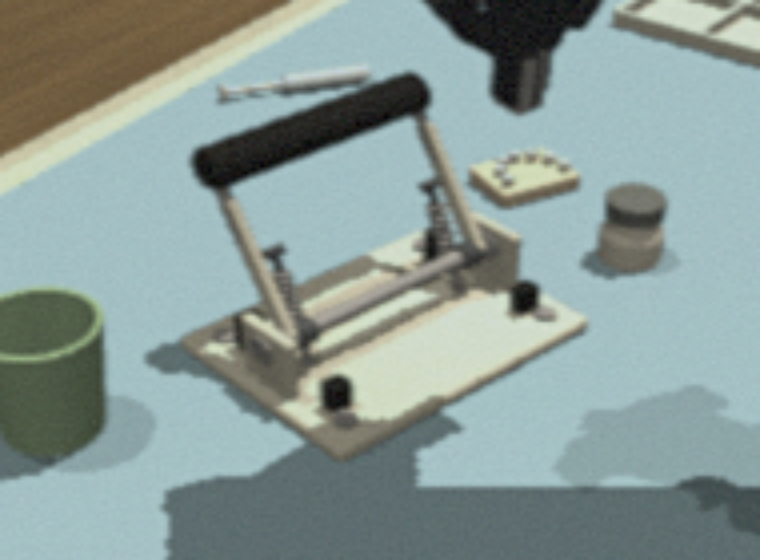

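The rest stands on its far stop, with the bar from (205,165) to (425,90) in the crop, and the gripper is clear of it. The cup, jar and tooth model are where they were, so I'm handing in.

```bash
python3 -c "
from bench import env
print(env.job_done())"
```

```text
the job is handed in; nothing more can be done
None
```

The hand rest is on its far stop and the job is handed in at about 20 s of the 61 s allowed; the simulator gives no verdict.

- **Push:** I pushed the bar up along its arc with the fingers shut until it went over centre and snapped onto the far stop. The force readings I took on the way were about 7 N or less.
- **Lean:** I leaned on the bar at the stop with about 10 N for over a second. The tool did not move, so the stop held. Then I let go and backed clear.
- **Last checks:** The wrist force is back to about zero. The last picture shows the rest on the far stop, unchanged since the snap, with nothing touching it. The cup and tooth model are within 2 pixels of where they started in the side view. The network missed the jar in that last picture, but by eye it stands where it did.
- **What went wrong:** My first, steeper approach ran joints 3 and 7 onto their range limits, without touching anything. I backed out, turned the tool half round and used less tilt.
- **What I couldn't check:** Forces were read only at the end of each move, so peaks in between were not seen. I did not measure the joint angle directly.

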